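Line up the hub's keyway and lock the indexing head

TASK

On the yellow indexing head, turn the hub by the two flats of its upright shaft until the red-floored keyway in the hub's rim faces the locking tongue. Then push the tongue fully home into the keyway, so that the hub is locked, and let go. Leave the green head's hub as it is.

Things in the scene. Friction and masses are not known exactly. Their poses are not given: they have to be found in the camera images.
- yellow_head: Indexing head with a yellow base, fixed to the bench; a like head with a green base stands near it. Base: round plate 110 mm wide with a 60 mm wide nose to x = -160 mm, 12 mm thick. Origin on the hub's axis at the bench top, z up; the nose with the tongue points along its -x, roughly to the robot. Hub: grey disc 90 mm wide, z = 16 to 40 mm, with one red-floored keyway, 25 mm wide at the rim.
- yellow_hub (a joint): Yellow head's hub angle, rad, anticlockwise from above positive, range -1.5 to 1.5. At 0 the keyway points at the tongue (head's -x). Upright steel shaft on it, z = 43 to 95 mm, 36 mm wide, two flats 24 mm apart facing the hub's +y and -y (parallel to the line from axis to keyway): grip at z = 78 mm. Turns at 0.06 N m, stays as left. The tongue enters within about 0.2 of 0.
- yellow_tongue (a joint): Yellow head's steel locking tongue, travel in m: 0 drawn out, 0.025 fully home at its stop, along the head's +x; 1.5 N friction, stays as left. Off line, it stops on the hub's rim at about 0.006. Its upright black grip block is 20 (x) by 12 (y) mm, top z = 81 mm, centred at x = -115 mm, y = 0 in the head's frame when out, x = -90 mm when home. Rails beside it: top z = 36 mm.
- green_key (a point): Point at the keyway's mouth on the rim of the green head's hub, 45 mm from that hub's axis and 40 mm above the bench. The green head is like the yellow one but for its paint; its hub turns as easily and is to be left as it is.

How it is judged (in metres and radians):
On the way, in this order (a step that is already met when the one before it is completed fails the run):
1. the yellow head's keyway faces the tongue, within 10 degrees (value of joint yellow_hub between -0.175 and 0.175 rad), for 0.2 s.
2. the yellow head's tongue is home in the keyway (value of joint yellow_tongue above 0.02 m), for 0.2 s.
At the end, for the whole second after the job is handed in: The yellow head's hub stands within 0.175 rad (10 degrees) of lined up, and its tongue is home in the keyway: at least 20 mm of its 25 mm travel (all of step 1 and value of joint yellow_tongue above 0.02 m); the robot touches nothing.
It fails at once if the green head's hub was turned (its keyway moved more than 10 mm) (distance of green_key from where it was at the start of the episode above 0.01 m).
It also fails if it takes over 42 s, if anything falls off the work surface, if the arm or the gripper's body presses on something with over 40 N, if the wrist force passes 120 N, or if a joint passes its speed limit or range.

ROBOT

A 6-joint arm with a two-finger parallel gripper is mounted at the origin on a cart in front of the work surface, level with it; the furniture and walls round the work are solid. World frame = base frame: x ahead of the robot, y to its left, z up, the work surface at z = 0. Lengths are in m, angles in degrees, forces in N, time in s.
With the tool pointing down it reaches from about 0.375 to 0.9 m from the base axis. Payload 3.1 kg.
Tool frame: the origin (TCP) lies on the centre line of the jaws, within the pads' length; the fingertips stand 25 mm ahead of it and the grasp point (between the pads) lies 6 mm ahead of it; z points along the fingers, y is the line along which they close (so a half turn about z gives the same grasp; the last joint's range is limited). The gripper opens to 87 mm and grips with 3 to 60 N. Pads are 19 mm wide; open, the fingers measure 117 mm over their backs; the gripper's body (75 mm by 190 mm) begins 51 mm behind the grasp point.
Start: joints at [54.975, 30.224, 82.088, -0, 67.689, -10.227], TCP at [0.262, 0.567, 0.248] pointing down, gripper open.
Joint ranges: [-176.69, 176.69], [-43.24, 126.21], [12.49, 139.97], [-82, 262], [0, 151.66], [-163.58, 163.58]. Speed limits (degrees/s): [159.86, 159.86, 180, 180, 180, 180].

INTERFACE

Orientations are given as a 3x3 rotation matrix whose columns are the frame's x, y, z axes.
In Python, from rig import read_state, capture, camera_params, hand_in gives the robot as it stands.
- The arm moves only by the tool apply_moves, never from a script. Its argument "rows" is a list of rows, each an object of numbers: "x", "y", "z": the shift along the tool's x, y, z in mm; "rx", "ry", "rz": the turn, a rotation vector about the tool's x, y, z in units of 6 degrees (1.0 is 6 degrees); "claw": the closure in counts, from 0 (fully open) to 255 (shut). A call has 1 to 10 rows; each row is the pose to reach, as a shift and turn from the pose commanded when the call began, along the tool's axes at that moment; what a row does not reach only later rows make up. A row lasts 1/8 s, in which the tool goes at most 62.5 mm and 10.7 degrees, less where a joint would pass 70% of its speed; a pose out of reach is approached as far as the arm can. A call with a gripper value outside its range is refused whole. The fingers move at their own pace and stop on an object; the grip force is fixed at half the most. Time passes only in rows, so rows that repeat a pose let the fingers close. It gives the time, the measured TCP pose, the force, the opening and the grip force at its end, in the units of the state.
- read_state(): the state, without advancing time (a new reading comes with each control period).
- capture(name): name is "side" or "top"; returns (picture, depth): 384x512x3 uint8, red, green, blue; 384x512 float32, m along the optical axis (not along the pixel's ray), 0 where there is no reading.
- camera_params(name): a dict with "fx", "fy", "cx", "cy" (pixels), "D" ([k1, k2, p1, p2, k3] as OpenCV has them; the pictures are not rectified), "xyz" and "orientation" of the camera in the world. Camera axes: x right, y up, looking along -z (the intrinsics and any distortion apply to the point x, -y, -z); pixel columns grow to the right and rows downward; lengths in m; the calibration is good to about 2 mm. A picture is of the moment at which its call begins. camera_params takes no time and is no camera call.
- hand_in(): hands the job in; it is judged then, once.
The state is a dict: "time_s": time; "joint_positions": joint angles; "qvel": joint speeds; "tau": joint torques, N m; "position": TCP position; "tcp_rot": TCP orientation; "force": force on the tool from outside, world axes, zero at the start; "moment": the same for the moment, N m; "opening": opening from 0.0 (shut) to 1.0 (fully open); "grasp_force": force on a finger pad.
Only numpy, scipy, OpenCV 4.12 (cv2) and the standard library are available. Lean on these libraries where they do the work, as an engineer would, in place of code of your own. Each camera call takes 0.05 s, during which the arm holds its last target. There are 200 camera calls.

## Working session

There is one attempt and no reset: what is moved stays moved. The work goes in short steps, Python scripts to look and compute and a tool call to move; the robot and the scene stay as the last step left them, time stands still between calls to the robot, and variables do not carry over. Pictures are saved under pics/ and viewed, at most 10 in all, crops included, and the job is handed in when it is done.

Besides the shell and the picture viewer there is one more tool, called after "Emit:" as a command line: name --argument value ..., lists and objects as JSON in quotes. apply_moves: Moves the arm, as the interface text tells. Its arguments: {"type":"object","properties":{"rows":{"type":"array"}},"required":["rows"]}

```bash
mkdir -p pics; cat > h.py <<'E'
import numpy as np,cv2
from rig import *
def params(n):
    p=camera_params(n);K=np.array([[p['fx'],0,p['cx']],[0,p['fy'],p['cy']],[0,0,1.]])
    return K,np.array(p['D'],float),np.array(p['xyz']),np.array(p['orientation']).reshape(3,3)
def ray(n,uv):
    K,D,t,R=params(n);q=cv2.undistortPoints(np.array(uv,float).reshape(-1,1,2),K,D).reshape(-1,2)
    return t,np.c_[q[:,0],-q[:,1],-np.ones(len(q))]@R.T
def onz(n,uv,z):
    t,d=ray(n,uv);return t+d*((z-t[2])/d[:,2])[:,None]
def cloud(n,dep):
    v,u=np.mgrid[:384,:512];t,d=ray(n,np.c_[u.ravel(),v.ravel()])
    return (t+d*dep.reshape(-1,1)).reshape(384,512,3)
def save(n,f):
    a,d=capture(n);cv2.imwrite(f'pics/{f}.png',a[:,:,::-1]);np.savez(f'pics/{f}.npz',a=a,d=d);return a,d
E
python3 - <<'E'
from h import *
for n in('top','side'):
    save(n,n+'0');print(n,params(n)[2],params(n)[3])
a,b=[cv2.imread(f'pics/{n}0.png') for n in('top','side')]
cv2.imwrite('pics/top0b.png',cv2.resize(a,(800,600)))
E
```

```text
top [ 0.50692957 -0.21081092  0.89715205] [[ 0.00438944  0.99820883 -0.05966454]
 [-0.99946947  0.00245379 -0.0324769 ]
 [-0.03227233  0.05977544  0.99769003]]
side [ 0.32499085 -0.93913013  0.40068723] [[ 0.96116173  0.10903634 -0.25353346]
 [-0.27597856  0.3863593  -0.88009223]
 [ 0.00199298  0.91588076  0.40144547]]
```

View pics/top0b.png

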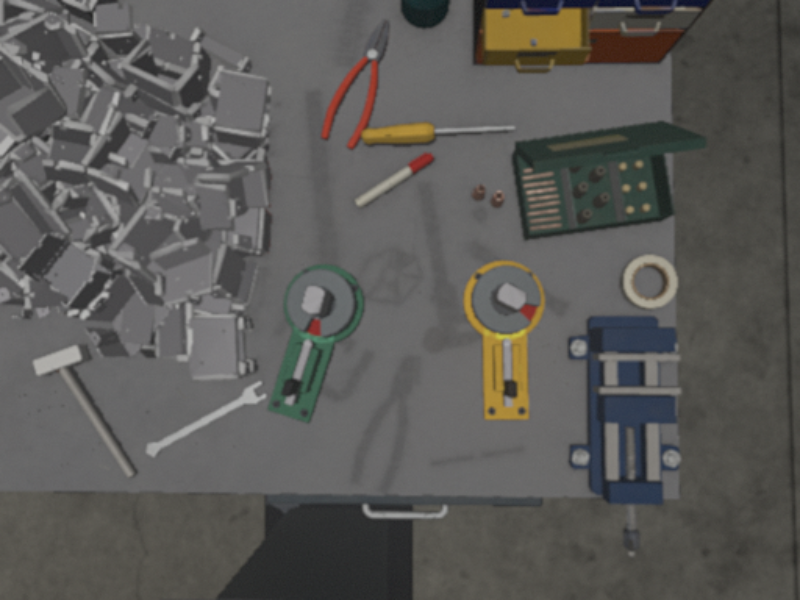

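View pics/side0.png

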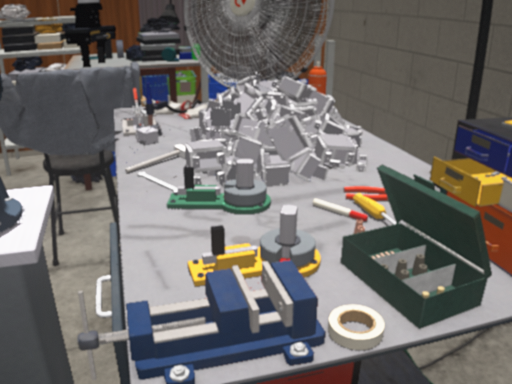

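The top view shows the yellow head at about (505,300) of the enlarged picture. Its red keyway is at (530,312) and the black grip block at (510,388). The green head is at (322,303) and a blue vise stands to the right. Next I'll measure the yellow head.

```bash
cat > m.py <<'E'
from h import *
def measure(f):
    z=np.load(f'pics/{f}.npz');a,d=z['a'],z['d'];P=cloud('top',d);hsv=cv2.cvtColor(a,cv2.COLOR_RGB2HSV).astype(int)
    H,S,V=[hsv[...,i] for i in range(3)]
    roi=np.zeros((384,512),bool);roi[160:275,285:360]=1
    yel=roi&(H>15)&(H<35)&(S>120)&(V>80)
    red=roi&((H<8)|(H>172))&(S>130)&(V>60)
    blk=roi&(V<45)&(S<140)
    def pts(m,zz): v,u=np.nonzero(m);return onz('top',np.c_[u,v],zz)
    Y=pts(yel,.012);R=pts(red,.03)
    print('yel',yel.sum(),'z',np.median(P[yel],0),'ext',Y.min(0),Y.max(0))
    # hull of yellow -> outer circle, nose direction
    c=cv2.convexHull(Y[:,:2].astype(np.float32)).reshape(-1,2)
    xm=Y[:,0].max()
    arc=c[c[:,0]>xm-.06]
    A=np.c_[2*arc,np.ones(len(arc))];s=np.linalg.lstsq(A,(arc**2).sum(1),rcond=None)[0]
    print('circle',s[:2],'r',np.sqrt(s[2]+s[0]**2+s[1]**2))
    nose=Y[Y[:,0]<xm-.125];
    for x0 in np.arange(nose[:,0].min()+.006,nose[:,0].max(),.012):
        q=nose[abs(nose[:,0]-x0)<.003];print('  nose x %.3f mid y %.4f w %.3f'%(x0,(q[:,1].min()+q[:,1].max())/2,np.ptp(q[:,1])))
    print('red',red.sum(),'mean',R.mean(0),'depth',np.median(P[red],0))
    for nm,lo,hi in(('shaft',.088,.102),('block',.073,.086),('hub',.036,.045)):
        m=roi&(P[...,2]>lo)&(P[...,2]<hi)
        if nm=='block': m&=P[...,0]<s[0]-.07
        if m.sum()<5: print(nm,m.sum());continue
        q=P[m];r=cv2.minAreaRect(q[:,:2].astype(np.float32));print(nm,m.sum(),q.mean(0),r)
if __name__=='__main__':
    import sys;measure(sys.argv[1])
E
python3 m.py top0; python3 -c "
from h import *;s=read_state();print(s)
import cv2;a=cv2.imread('pics/top0.png')[150:285,270:370];cv2.imwrite('pics/c0.png',cv2.resize(a,None,fx=4.4,fy=4.4,interpolation=2))"
```

```text
yel 1657 z [ 0.48392016 -0.30810182  0.0115583 ] ext [ 0.40481553 -0.36766564  0.012     ] [ 0.61696469 -0.26254675  0.012     ]
circle [ 0.56427841 -0.31487207] r 0.05339793169474746
  nose x 0.411 mid y -0.3175 w 0.056
  nose x 0.423 mid y -0.3176 w 0.056
  nose x 0.435 mid y -0.3177 w 0.056
  nose x 0.447 mid y -0.3177 w 0.056
  nose x 0.459 mid y -0.3167 w 0.058
  nose x 0.471 mid y -0.3168 w 0.058
  nose x 0.483 mid y -0.3168 w 0.058
red 58 mean [ 0.54916232 -0.34550801  0.03      ] depth [ 0.55096336 -0.34742436  0.0182354 ]
shaft 222 [ 0.56441607 -0.31470416  0.09387658] ((0.5646543502807617, -0.31484347581863403), (0.035123374313116074, 0.023937346413731575), 62.21246337890625)
block 69 [ 0.45033145 -0.3164063   0.07944407] ((0.45025762915611267, -0.3165012001991272), (0.011540547013282776, 0.017443418502807617), 89.14344787597656)
hub 1235 [ 0.55601194 -0.31158226  0.03908464] ((0.5215322375297546, -0.3043365478515625), (0.08914341777563095, 0.17723363637924194), 76.3742446899414)
{'time_s': 0.1, 'joint_positions': array([ 5.49750259e+01,  3.02751502e+01,  8.21497961e+01, -5.46427561e-04,
        6.76892687e+01, -1.02265036e+01]), 'qvel': array([ 0.00544041, -0.08995559, -0.14113121, -0.14553409, -0.02543214,
       -0.06807367]), 'tau': array([ 3.70605821e-04, -4.40983486e+01, -1.77149749e+01,  6.34960597e-02,
        5.33981505e-02, -5.01389650e-05]), 'position': array([0.26174959, 0.56686848, 0.24664907]), 'tcp_rot': array([[-9.07790001e-01,  4.19423439e-01, -1.13686912e-03],
       [ 4.19424838e-01,  9.07788590e-01, -1.63748493e-03],
       [ 3.45237249e-04, -1.96332360e-03, -9.99998013e-01]]), 'force': array([ 0.44813892, -0.17164825,  0.48140632]), 'moment': array([-0.03868567,  0.02763138,  0.01910692]), 'grasp_force': 0.0, 'opening': 1.0011300380492918}
```

View pics/c0.png

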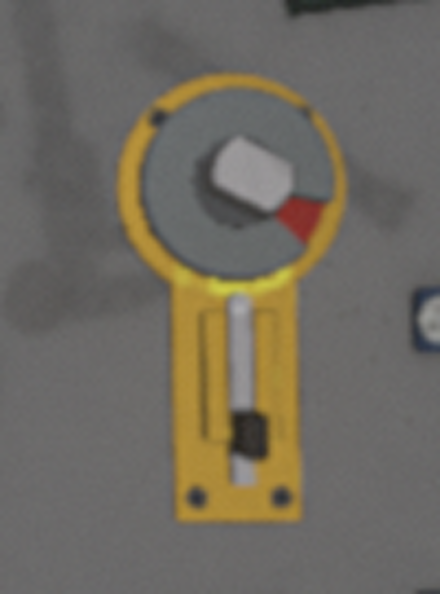

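The crop shows the hub at about (238,175), the keyway at (300,220) to its lower right and the block at (250,435). From the fit:
- **Axis:** (0.5645, -0.3148).
- **Head yaw:** about 0.9°.
- **Hub angle:** about +61°.

Before moving I'll check the height of obstacles along the path.

```bash
python3 - <<'E'
from h import *
for n in('top','side'):
    P=cloud(n,np.load(f'pics/{n}0.npz')['d'])
    for nm,(x0,x1,y0,y1) in dict(pile=(.2,.9,.0,.7),vise=(.3,.65,-.6,-.37),near=(.45,.7,-.42,-.2),path=(.25,.6,-.2,.5)).items():
        m=(P[...,0]>x0)&(P[...,0]<x1)&(P[...,1]>y0)&(P[...,1]<y1)&(P[...,2]<.6)
        if m.sum()>5: print(n,nm,m.sum(),np.percentile(P[m][:,2],[50,95,99.5]))
    m=(P[...,0]>.3)&(P[...,0]<.65)&(P[...,1]>-.6)&(P[...,1]<-.37)&(P[...,2]>.05)&(P[...,2]<.6)
    print(P[m].min(0),P[m].max(0))
E
```

```text
top pile 49755 [0.07863251 0.15170926 0.19532931]
top vise 14384 [0.00817622 0.07561771 0.07784341]
top near 12127 [4.76843753e-05 4.06311428e-02 9.46565707e-02]
top path 38862 [0.00033947 0.10120981 0.13376997]
[ 0.30555417 -0.52481262  0.05007128] [ 0.5275964  -0.42374033  0.0800753 ]
side pile 22133 [0.07487028 0.31063236 0.39649941]
side vise 24666 [0.01743115 0.07593046 0.07730893]
side near 7962 [0.01623222 0.07212377 0.09410185]
side path 17258 [5.26064609e-05 1.06980871e-01 3.01326503e-01]
[ 0.30550192 -0.52637264  0.05001449] [ 0.52823851 -0.42504335  0.07880075]
```

Emit:
apply_moves --rows '[{"z": -30},{"x": -60,"y": -63,"z": -30,"rz": 1.5},{"x": -107,"y": -112,"z": -30,"rz": 3},{"x": -150,"y": -157,"z": -30,"rz": 4.5},{"x": -193,"y": -202,"z": -30,"rz": 6}]'

```text
validation failed for argument at $.ro...
```

Emit:
apply_moves --rows '[{"x": 0,"y": 0,"z": -30,"rx": 0,"ry": 0,"rz": 0,"claw": 0},{"x": -43,"y": -45,"z": -30,"rx": 0,"ry": 0,"rz": 1.5,"claw": 0},{"x": -86,"y": -90,"z": -30,"rx": 0,"ry": 0,"rz": 3,"claw": 0},{"x": -129,"y": -135,"z": -30,"rx": 0,"ry": 0,"rz": 4.5,"claw": 0},{"x": -172,"y": -180,"z": -30,"rx": 0,"ry": 0,"rz": 6,"claw": 0}]'

```text
time_s: 0.72
position: [0.3429, 0.33, 0.2774]
tcp_rot: [[-0.484, 0.875, 0.0], [0.875, 0.484, -0.0], [-0.0, -0.0, -1.0]]
force: [1.2, 0.2, 0.2]
opening: 1.005
grasp_force: 0.0
```

Emit:
apply_moves --rows '[{"x": -59,"y": -11,"z": 0,"rx": 0,"ry": 0,"rz": 1,"claw": 0},{"x": -118,"y": -21,"z": 0,"rx": 0,"ry": 0,"rz": 2,"claw": 0},{"x": -177,"y": -32,"z": 0,"rx": 0,"ry": 0,"rz": 3,"claw": 0},{"x": -236,"y": -43,"z": 0,"rx": 0,"ry": 0,"rz": 4,"claw": 0},{"x": -295,"y": -54,"z": 0,"rx": 0,"ry": 0,"rz": 5,"claw": 0},{"x": -354,"y": -64,"z": 0,"rx": 0,"ry": 0,"rz": 6,"claw": 0},{"x": -413,"y": -75,"z": 10,"rx": 0,"ry": 0,"rz": 7,"claw": 0},{"x": -472,"y": -86,"z": 20,"rx": 0,"ry": 0,"rz": 8,"claw": 0},{"x": -531,"y": -96,"z": 40,"rx": 0,"ry": 0,"rz": 9,"claw": 0},{"x": -585,"y": -106,"z": 60,"rx": 0,"ry": 0,"rz": 9.5,"claw": 0}]'

```text
time_s: 1.98
position: [0.536, -0.2327, 0.2168]
tcp_rot: [[0.469, 0.883, 0.0], [0.883, -0.469, 0.0], [0.0, 0.0, -1.0]]
force: [-0.0, 0.4, 0.5]
opening: 0.999
grasp_force: 0.0
```

Emit:
apply_moves --rows '[{"x": 0,"y": 0,"z": 0,"rx": 0,"ry": 0,"rz": 0,"claw": 0},{"x": 0,"y": 0,"z": 0,"rx": 0,"ry": 0,"rz": 0,"claw": 0}]'

```text
time_s: 2.22
position: [0.5348, -0.2299, 0.2169]
tcp_rot: [[0.467, 0.884, -0.002], [0.884, -0.467, 0.002], [0.001, -0.003, -1.0]]
force: [-0.3, -0.5, 1.0]
opening: 0.995
grasp_force: 0.0
```

```bash
cat > go.py <<'E'
from h import *
import sys
s=read_state();R=np.array(s['tcp_rot']);t=np.array(eval(sys.argv[1]))
print(s['time_s'],s['position'],'yang',np.degrees(np.arctan2(R[1,1],R[0,1])),'tool z',R[:,2],'shift mm',1e3*R.T@(t-s['position']),'grip',s['opening'],s['grasp_force'],s['force'])
E
python3 go.py "[.5645,-.3148,.084]"
```

```text
2.225 [ 0.53483916 -0.22987542  0.2168888 ] yang -27.814575480922795 tool z [-0.0019266  0.0018159 -0.9999965] shift mm [-61.36632555  66.19952127 132.67697389] grip 0.9951469904049602 0.0 [-0.33185061 -0.51709555  1.03213101]
```

Emit:
apply_moves --rows '[{"x": -31,"y": 33,"z": 0,"rx": 0,"ry": 0,"rz": 0,"claw": 0},{"x": -61,"y": 66,"z": 20,"rx": 0,"ry": 0,"rz": 0,"claw": 0},{"x": -61,"y": 66,"z": 50,"rx": 0,"ry": 0,"rz": 0,"claw": 0},{"x": -61,"y": 66,"z": 50,"rx": 0,"ry": 0,"rz": 0,"claw": 0},{"x": -61,"y": 66,"z": 50,"rx": 0,"ry": 0,"rz": 0,"claw": 0}]'

```text
time_s: 2.85
position: [0.5659, -0.3139, 0.1689]
tcp_rot: [[0.465, 0.885, 0.001], [0.885, -0.465, -0.0], [-0.0, 0.001, -1.0]]
force: [-0.5, 1.0, -0.2]
opening: 1.0
grasp_force: 0.0
```

```bash
python3 go.py "[.5645,-.3148,.084]"; python3 - <<'E'
from h import *
save('side','s1');a=cv2.imread('pics/s1.png')[150:310,170:370];cv2.imwrite('pics/s1c.png',cv2.resize(a,None,fx=3.5,fy=3.5))
E
```

```text
2.85 [ 0.56591636 -0.31393842  0.16887587] yang -27.694792926877163 tool z [ 7.50822435e-04 -4.23292251e-04 -9.99999629e-01] shift mm [-1.41894987 -0.92679089 84.87513948] grip 1.0004868917884457 0.0 [-0.47472253  0.98914189 -0.20952896]
```

View pics/s1c.png

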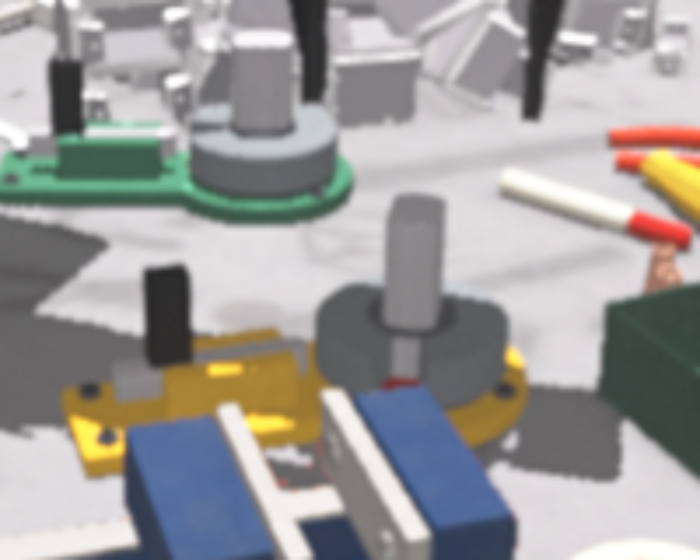

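The finger tips at (312,100) and (533,117) of the crop straddle the shaft, whose top is at (415,200). I'll descend and close.

Emit:
apply_moves --rows '[{"x": -1.4,"y": -0.9,"z": 35,"rx": 0,"ry": 0,"rz": 0,"claw": 0},{"x": -1.4,"y": -0.9,"z": 65,"rx": 0,"ry": 0,"rz": 0,"claw": 0},{"x": -1.4,"y": -0.9,"z": 84,"rx": 0,"ry": 0,"rz": 0,"claw": 0},{"x": -1.4,"y": -0.9,"z": 84,"rx": 0,"ry": 0,"rz": 0,"claw": 0},{"x": -1.4,"y": -0.9,"z": 84,"rx": 0,"ry": 0,"rz": 0,"claw": 130},{"x": -1.4,"y": -0.9,"z": 84,"rx": 0,"ry": 0,"rz": 0,"claw": 255},{"x": -1.4,"y": -0.9,"z": 84,"rx": 0,"ry": 0,"rz": 0,"claw": 255},{"x": -1.4,"y": -0.9,"z": 84,"rx": 0,"ry": 0,"rz": 0,"claw": 255},{"x": -1.4,"y": -0.9,"z": 84,"rx": 0,"ry": 0,"rz": 0,"claw": 255},{"x": -1.4,"y": -0.9,"z": 84,"rx": 0,"ry": 0,"rz": 0,"claw": 255}]'

```text
time_s: 4.15
position: [0.5641, -0.3161, 0.0835]
tcp_rot: [[0.466, 0.885, -0.0], [0.885, -0.466, 0.0], [0.0, -0.0, -1.0]]
force: [-0.6, -0.6, 0.2]
opening: 0.397
grasp_force: 0.0
```

```bash
python3 go.py "[.5645,-.3148,.084]"
```

```text
4.15 [ 0.56409568 -0.31611012  0.08354594] yang -27.799742720157926 tool z [-7.36756122e-06  1.22400090e-05 -1.00000000e+00] shift mm [ 1.34748598 -0.25336771 -0.45404439] grip 0.396675299786696 0.0 [-0.63903512 -0.60786584  0.23456553]
```

Emit:
apply_moves --rows '[{"x": 1,"y": 0,"z": 0,"rx": 0,"ry": 0,"rz": 0,"claw": 255},{"x": 1,"y": 0,"z": 0,"rx": 0,"ry": 0,"rz": 0,"claw": 255},{"x": 1,"y": 0,"z": 0,"rx": 0,"ry": 0,"rz": 0,"claw": 255},{"x": 1,"y": 0,"z": 0,"rx": 0,"ry": 0,"rz": 0,"claw": 255}]'

```text
time_s: 4.65
position: [0.5648, -0.3153, 0.0835]
tcp_rot: [[0.466, 0.885, 0.0], [0.885, -0.466, -0.0], [-0.0, 0.0, -1.0]]
force: [0.7, -0.6, -2.1]
opening: 0.276
grasp_force: 30.0
```

```bash
python3 go.py "[.5645,-.3148,.084]"
```

```text
4.65 [ 0.56478271 -0.31530824  0.0835212 ] yang -27.7975547736885 tool z [ 4.16948164e-04 -2.36224082e-04 -9.99999885e-01] shift mm [ 0.31774126 -0.48687815 -0.47904022] grip 0.27629303439380004 29.994537513703108 [ 0.73798351 -0.59383374 -2.09046354]
```

Gripped at 24 mm with 30 N. Now I'll turn 61° clockwise, which is +rz.

Emit:
apply_moves --rows '[{"x": 0,"y": 0,"z": 0,"rx": 0,"ry": 0,"rz": 1,"claw": 255},{"x": 0,"y": 0,"z": 0,"rx": 0,"ry": 0,"rz": 2,"claw": 255},{"x": 0,"y": 0,"z": 0,"rx": 0,"ry": 0,"rz": 3,"claw": 255},{"x": 0,"y": 0,"z": 0,"rx": 0,"ry": 0,"rz": 4,"claw": 255},{"x": 0,"y": 0,"z": 0,"rx": 0,"ry": 0,"rz": 5,"claw": 255},{"x": 0,"y": 0,"z": 0,"rx": 0,"ry": 0,"rz": 6,"claw": 255},{"x": 0,"y": 0,"z": 0,"rx": 0,"ry": 0,"rz": 7,"claw": 255},{"x": 0,"y": 0,"z": 0,"rx": 0,"ry": 0,"rz": 8,"claw": 255},{"x": 0,"y": 0,"z": 0,"rx": 0,"ry": 0,"rz": 9,"claw": 255},{"x": 0,"y": 0,"z": 0,"rx": 0,"ry": 0,"rz": 9.7,"claw": 255}]'

```text
time_s: 5.9
position: [0.5652, -0.3159, 0.0835]
tcp_rot: [[0.998, 0.067, 0.001], [0.067, -0.998, -0.001], [0.001, 0.001, -1.0]]
force: [2.6, -1.6, -2.5]
opening: 0.271
grasp_force: 30.0
```

Emit:
apply_moves --rows '[{"x": 0,"y": 0,"z": 0,"rx": 0,"ry": 0,"rz": 0.5,"claw": 255},{"x": 0,"y": 0,"z": 0,"rx": 0,"ry": 0,"rz": 0.5,"claw": 255},{"x": 0,"y": 0,"z": 0,"rx": 0,"ry": 0,"rz": 0.5,"claw": 255}]'

```text
time_s: 6.28
position: [0.5652, -0.3159, 0.0835]
tcp_rot: [[1.0, 0.018, 0.002], [0.018, -1.0, -0.001], [0.001, 0.001, -1.0]]
force: [2.4, -3.4, -4.1]
opening: 0.271
grasp_force: 30.0
```

```bash
python3 go.py "[.5645,-.3148,.084]"
```

```text
6.275 [ 0.56517042 -0.31594195  0.08352251] yang -88.98027215415875 tool z [ 0.00150775 -0.00129789 -0.99999802] shift mm [-0.64927822 -1.1530675  -0.47998049] grip 0.27120886334190597 29.99771689530462 [ 2.43740235 -3.38312464 -4.12546051]
```

Emit:
apply_moves --rows '[{"x": 0,"y": 0,"z": 0,"rx": 0,"ry": 0,"rz": 0,"claw": 60},{"x": 0,"y": 0,"z": 0,"rx": 0,"ry": 0,"rz": 0,"claw": 60},{"x": 0,"y": 0,"z": 0,"rx": 0,"ry": 0,"rz": 0,"claw": 60},{"x": 0,"y": 0,"z": 0,"rx": 0,"ry": 0,"rz": 0,"claw": 60},{"x": 0,"y": 0,"z": -30,"rx": 0,"ry": 0,"rz": 0,"claw": 60},{"x": 0,"y": 0,"z": -70,"rx": 0,"ry": 0,"rz": 0,"claw": 60},{"x": -57,"y": 0,"z": -100,"rx": 0,"ry": 0,"rz": 0,"claw": 60},{"x": -115,"y": 0,"z": -100,"rx": 0,"ry": 0,"rz": 0,"claw": 60},{"x": -175,"y": 0,"z": -100,"rx": 0,"ry": 0,"rz": 0,"claw": 60},{"x": -180,"y": 0,"z": -100,"rx": 0,"ry": 0,"rz": 0,"claw": 60}]'

```text
time_s: 7.52
position: [0.3808, -0.3167, 0.1835]
tcp_rot: [[1.0, 0.014, -0.003], [0.014, -1.0, 0.003], [-0.003, -0.003, -1.0]]
force: [1.1, 0.3, -0.1]
opening: 0.762
grasp_force: 0.0
```

```bash
python3 go.py "[.4503,-.3165,.0665]"; python3 - <<'E'
from h import *
save('top','t2');a=cv2.imread('pics/t2.png')[130:300,240:400];cv2.imwrite('pics/t2c.png',cv2.resize(a,None,fx=3.5,fy=3.5))
E
python3 m.py t2
```

```text
7.525 [ 0.38078336 -0.31673249  0.18354813] yang -89.18446503018171 tool z [-0.0029778   0.00328646 -0.99999017] shift mm [ 69.85563467   1.14658173 116.84073711] grip 0.7616199898357303 0.0 [ 1.08072599  0.29788872 -0.14358848]
yel 1627 z [ 0.48409235 -0.30797141  0.01157283] ext [ 0.40686863 -0.36766564  0.012     ] [ 0.61696469 -0.26254675  0.012     ]
circle [ 0.5642182  -0.31481385] r 0.05347544993099135
  nose x 0.413 mid y -0.3176 w 0.056
  nose x 0.425 mid y -0.3176 w 0.056
  nose x 0.437 mid y -0.3177 w 0.056
  nose x 0.449 mid y -0.3167 w 0.058
  nose x 0.461 mid y -0.3167 w 0.058
  nose x 0.473 mid y -0.3168 w 0.058
  nose x 0.485 mid y -0.3168 w 0.058
red 64 mean [ 0.53084969 -0.31668226  0.03      ] depth [ 0.53002597 -0.3184413   0.01858985]
shaft 223 [ 0.56418717 -0.31481071  0.09387584] ((0.5645368695259094, -0.31507566571235657), (0.02365371212363243, 0.03507871553301811), 88.5526351928711)
block 69 [ 0.45032874 -0.3164096   0.07942595] ((0.45013192296028137, -0.316439151763916), (0.011813348159193993, 0.017796145752072334), 87.88008880615234)
hub 1238 [ 0.55666301 -0.31378466  0.03901708] ((0.5211063623428345, -0.3039693236351013), (0.08881598711013794, 0.17834511399269104), 76.2879638671875)
```

View pics/t2c.png

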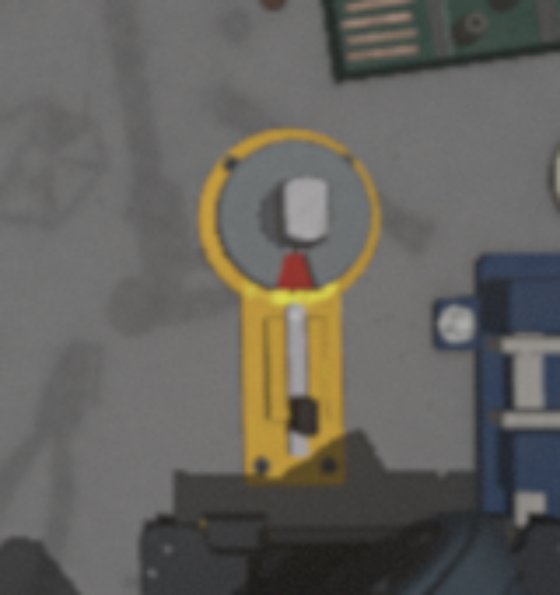

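The keyway at (296,270) of the crop now points straight at the tongue, within about 2.5°. Next I'll grip the block.

Emit:
apply_moves --rows '[{"x": 40,"y": 0.5,"z": 0,"rx": 0,"ry": 0,"rz": 0,"claw": 60},{"x": 69,"y": 0.5,"z": 0,"rx": 0,"ry": 0,"rz": 0,"claw": 60},{"x": 69,"y": 0.5,"z": 40,"rx": 0,"ry": 0,"rz": 0,"claw": 100},{"x": 69,"y": 0.5,"z": 80,"rx": 0,"ry": 0,"rz": 0,"claw": 110},{"x": 69,"y": 0.5,"z": 113,"rx": 0,"ry": 0,"rz": 0,"claw": 110},{"x": 69,"y": 0.5,"z": 113,"rx": 0,"ry": 0,"rz": 0,"claw": 110},{"x": 69,"y": 0.5,"z": 113,"rx": 0,"ry": 0,"rz": 0,"claw": 110}]'

```text
time_s: 8.45
position: [0.455, -0.3183, 0.0713]
tcp_rot: [[1.0, 0.018, 0.002], [0.018, -1.0, -0.002], [0.002, 0.002, -1.0]]
force: [0.3, -0.4, -0.1]
opening: 0.567
grasp_force: 0.0
```

```bash
python3 go.py "[.4503,-.3164,.070]"
```

```text
8.45 [ 0.45501517 -0.31828758  0.0712741 ] yang -88.95762432501061 tool z [ 0.00162214 -0.00156038 -0.99999747] shift mm [-4.68206933 -1.97506693  1.26350212] grip 0.5674693646051732 0.0 [ 0.28163174 -0.37238203 -0.05486426]
```

Emit:
apply_moves --rows '[{"x": -4,"y": -2,"z": 0,"rx": 0,"ry": 0,"rz": 0,"claw": 110},{"x": -4,"y": -2,"z": 0,"rx": 0,"ry": 0,"rz": 0,"claw": 255},{"x": -4,"y": -2,"z": 0,"rx": 0,"ry": 0,"rz": 0,"claw": 255},{"x": -4,"y": -2,"z": 0,"rx": 0,"ry": 0,"rz": 0,"claw": 255},{"x": -4,"y": -2,"z": 0,"rx": 0,"ry": 0,"rz": 0,"claw": 255},{"x": -4,"y": -2,"z": 0,"rx": 0,"ry": 0,"rz": 0,"claw": 255},{"x": -4,"y": -2,"z": 0,"rx": 0,"ry": 0,"rz": 0,"claw": 255},{"x": -4,"y": -2,"z": 0,"rx": 0,"ry": 0,"rz": 0,"claw": 255}]'

```text
time_s: 9.45
position: [0.4503, -0.3178, 0.0707]
tcp_rot: [[1.0, 0.018, 0.002], [0.018, -1.0, -0.004], [0.002, 0.004, -1.0]]
force: [-1.7, -5.3, -1.7]
opening: 0.136
grasp_force: 30.0
```

```bash
python3 go.py "[.4503,-.3164,.070]"
```

```text
9.45 [ 0.45029468 -0.31782505  0.07066779] yang -88.98452117776714 tool z [ 0.00185558 -0.003644   -0.99999164] shift mm [ 0.02939163 -1.42717432  0.66260121] grip 0.1360549316104567 29.99949219636619 [-1.71965316 -5.25736374 -1.69292361]
```

The block is gripped at 12 mm. Now I'll push the tongue home.

Emit:
apply_moves --rows '[{"x": 4,"y": 0,"z": 0,"rx": 0,"ry": 0,"rz": 0,"claw": 255},{"x": 8,"y": 0,"z": 0,"rx": 0,"ry": 0,"rz": 0,"claw": 255},{"x": 12,"y": 0,"z": 0,"rx": 0,"ry": 0,"rz": 0,"claw": 255},{"x": 16,"y": 0,"z": 0,"rx": 0,"ry": 0,"rz": 0,"claw": 255},{"x": 20,"y": 0,"z": 0,"rx": 0,"ry": 0,"rz": 0,"claw": 255},{"x": 23,"y": 0,"z": 0,"rx": 0,"ry": 0,"rz": 0,"claw": 255},{"x": 25,"y": 0,"z": 0,"rx": 0,"ry": 0,"rz": 0,"claw": 255},{"x": 26,"y": 0,"z": 0,"rx": 0,"ry": 0,"rz": 0,"claw": 255},{"x": 26,"y": 0,"z": 0,"rx": 0,"ry": 0,"rz": 0,"claw": 255}]'

```text
time_s: 10.58
position: [0.4748, -0.3174, 0.0707]
tcp_rot: [[1.0, 0.018, -0.001], [0.018, -1.0, -0.003], [-0.001, 0.003, -1.0]]
force: [-4.3, -6.6, 0.7]
opening: 0.136
grasp_force: 30.0
```

```bash
python3 go.py "[.4753,-.316,.070]"
```

```text
10.575 [ 0.47475832 -0.3173533   0.07067181] yang -88.94042865906285 tool z [-0.00118868 -0.00300406 -0.99999478] shift mm [ 0.56744312 -1.34504791  0.66709542] grip 0.13599156172962273 29.999911239137873 [-4.34878071 -6.58533157  0.70109363]
```

Emit:
apply_moves --rows '[{"x": 2,"y": 0,"z": 0,"rx": 0,"ry": 0,"rz": 0,"claw": 255},{"x": 2,"y": 0,"z": 0,"rx": 0,"ry": 0,"rz": 0,"claw": 255}]'

```text
time_s: 10.82
position: [0.4749, -0.3173, 0.0706]
tcp_rot: [[1.0, 0.019, -0.005], [0.019, -1.0, -0.002], [-0.005, 0.002, -1.0]]
force: [-10.0, -8.2, 3.3]
opening: 0.131
grasp_force: 30.0
```

Emit:
apply_moves --rows '[{"x": -1,"y": 0,"z": 0,"rx": 0,"ry": 0,"rz": 0,"claw": 110},{"x": -1,"y": 0,"z": 0,"rx": 0,"ry": 0,"rz": 0,"claw": 110},{"x": -1,"y": 0,"z": 0,"rx": 0,"ry": 0,"rz": 0,"claw": 110},{"x": -1,"y": 0,"z": 0,"rx": 0,"ry": 0,"rz": 0,"claw": 110},{"x": -1,"y": 0,"z": -30,"rx": 0,"ry": 0,"rz": 0,"claw": 110},{"x": -1,"y": 0,"z": -70,"rx": 0,"ry": 0,"rz": 0,"claw": 110},{"x": -40,"y": 0,"z": -110,"rx": 0,"ry": 0,"rz": 0,"claw": 110},{"x": -90,"y": 0,"z": -110,"rx": 0,"ry": 0,"rz": 0,"claw": 110},{"x": -90,"y": 0,"z": -110,"rx": 0,"ry": 0,"rz": 0,"claw": 110},{"x": -90,"y": 0,"z": -110,"rx": 0,"ry": 0,"rz": 0,"claw": 110}]'

```text
time_s: 12.08
position: [0.3882, -0.3172, 0.1807]
tcp_rot: [[1.0, 0.017, 0.001], [0.017, -1.0, -0.001], [0.001, 0.001, -1.0]]
force: [0.8, 0.5, -0.1]
opening: 0.568
grasp_force: 0.0
```

```bash
python3 go.py "[.4753,-.316,.070]"; python3 - <<'E'
from h import *
save('top','t3');a=cv2.imread('pics/t3.png')[130:300,240:400];cv2.imwrite('pics/t3c.png',cv2.resize(a,None,fx=3.5,fy=3.5))
E
python3 m.py t3
```

```text
12.075 [ 0.38821441 -0.31721884  0.1807446 ] yang -89.02419293551327 tool z [ 1.10469242e-03 -8.14920584e-04 -9.99999058e-01] shift mm [ 86.97287775   0.17210386 110.83970564] grip 0.5683917613745161 0.0 [ 0.84975942  0.53720609 -0.1150044 ]
yel 1678 z [ 0.47930031 -0.30855509  0.01154157] ext [ 0.40686863 -0.36766564  0.012     ] [ 0.61696469 -0.26254675  0.012     ]
circle [ 0.56402465 -0.31477934] r 0.053545529842701015
  nose x 0.413 mid y -0.3176 w 0.056
  nose x 0.425 mid y -0.3176 w 0.056
  nose x 0.437 mid y -0.3177 w 0.056
  nose x 0.449 mid y -0.3167 w 0.058
  nose x 0.461 mid y -0.3167 w 0.058
  nose x 0.473 mid y -0.3168 w 0.058
  nose x 0.485 mid y -0.3168 w 0.058
red 8 mean [ 0.53076053 -0.31828397  0.03      ] depth [ 0.52687605 -0.32161268  0.01857124]
shaft 223 [ 0.56423284 -0.31484904  0.09384399] ((0.5645225644111633, -0.3152572810649872), (0.03483846038579941, 0.023316530510783195), 0.46496617794036865)
block 66 [ 0.47486536 -0.31610739  0.0794483 ] ((0.4751846194267273, -0.3166560232639313), (0.017468804493546486, 0.0120170833542943), 0.0807521864771843)
hub 1238 [ 0.55832121 -0.31383972  0.03899719] ((0.5279128551483154, -0.3154652714729309), (0.16352233290672302, 0.08808974921703339), 0.46030566096305847)
```

View pics/t3c.png

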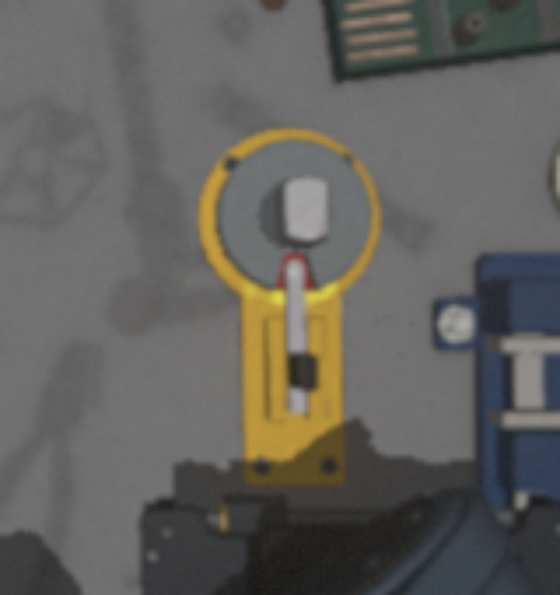

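The tongue's tip at (295,260) of the crop sits in the keyway. The block has moved 24.5 mm, the shaft is lined up, and the gripper is clear.

```bash
python3 -c "
from rig import *
print(hand_in())"
```

```text
the job is handed in; nothing more can be done
None
```

The yellow hub is turned to within about 1° of the tongue and the tongue is home in the keyway (24.5 mm of its 25 mm travel by camera), the gripper has let go and is clear, the green head was not touched, and the job was handed in at about 12 s.

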